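# Weigh the washing-powder tub on the spring hand scale

### The arm

A 6-joint arm with a two-finger parallel gripper is mounted at the origin on the work surface. World frame = base frame: x ahead of the robot, y to its left, z up, the work surface at z = 0. Lengths are in m, angles in rad, forces in N, time in s.
With the tool pointing down it reaches from about 0.325 to 0.775 m from the base axis. Payload 5.5 kg.
Tool frame: the origin (TCP) lies midway between the tips of the shut fingers; the grasp point (between the pads) lies 19 mm behind it; z points along the fingers, y is the line along which they close (so a half turn about z gives the same grasp; the last joint's range is limited). The gripper opens to 85 mm and grips with 20 to 120 N. Pads are 22 mm wide; open, the fingers measure 114 mm over their backs; the gripper's body (76 mm by 85 mm) begins 54 mm behind the grasp point. The pads swing forward as they close: fully open they stand 13 mm farther back than shut.
Start: joints at [-1.241, 0.091, 1.231, -0, 1.82, -0.057], TCP at [0.226, -0.556, 0.231] pointing down, gripper open.
Joint ranges: [-2.87, 2.87], [-0.86, 2.18], [0.17, 2.46], [-1.51, 4.65], [0.06, 2.69], [-2.65, 2.65]. Speed limits (rad/s): [2.57, 2.57, 3.01, 3.14, 3.14, 3.14].

### API

Orientations are given as a unit quaternion [x, y, z, w].
In Python, from bench import manip gives the robot as it stands.
- The arm moves only by the shell command python3 -m pendant 'ROWS'. ROWS is JSON, a list of rows, each a list of 7 numbers: the turn, a rotation vector about the tool's x, y, z in rad, then the shift along the tool's x, y, z in m, then the finger opening in m, from 0 to 0.0854. A call has 1 to 12 rows; each row is the pose to reach, as a shift and turn from the pose commanded when the call began, along the tool's axes at that moment; what a row does not reach only later rows make up. A row lasts 1/12 s, in which the tool goes at most 41.7 mm and 7.16 degrees, less where a joint would pass 70% of its speed; a pose out of reach is approached as far as the arm can. A call with a gripper value outside its range is refused whole. The fingers move at their own pace and stop on an object; the grip force is fixed at half the most. Time passes only in rows, so rows that repeat a pose let the fingers close. It gives the time, the measured TCP pose, the force, the opening and the grip force at its end, in the units of the state.
- manip.get_state(): the state, without advancing time (a new reading comes with each control period).
- manip.get_image(name): name is "scene" or "top" or "wrist"; returns (picture, depth): 384x512x3 uint8, red, green, blue; 384x512 float32, m along the optical axis (not along the pixel's ray), 0 where there is no reading.
- manip.calibration(name): a dict with "fx", "fy", "cx", "cy" (pixels), "pose" (4x4, takes a point from camera to world coordinates); the wrist camera has in their place "T_tool_cam" (4x4, takes a point from camera to tool coordinates, whose origin is the TCP and whose axes are the flange's). Camera axes: x right, y down, z forward; pixel columns grow to the right and rows downward; lengths in m; the calibration is good to about 2 mm. The wrist camera is an equidistant fisheye: a pixel r from the principal point sees the ray r / f radians off the axis. A picture is of the moment at which its call begins: read the wrist's pose just before it. calibration takes no time and is no camera call.
- manip.hand_in(): hands the job in; it is judged then, once.
The state is a dict: "time": time; "qpos": joint angles; "joint_vel": joint speeds; "tau": joint torques, N m; "tcp_pos": TCP position; "ee_rot": TCP orientation; "force": force on the tool from outside, world axes, zero at the start; "wrist_torque": the same for the moment, N m; "width": finger opening in m; "gripper_force": force on a finger pad.
Only numpy, scipy, OpenCV 4.12 (cv2) and the standard library are available. Lean on these libraries where they do the work, as an engineer would, in place of code of your own. Each camera call takes 0.05 s, during which the arm holds its last target. There are 200 camera calls.

### The job

Find out how much powder is left: take the spring hand scale off its stand by its black handle, hook it under the blue tub's wire handle, and draw the tub straight up on the scale until it just clears the counter, by a few millimetres and well under a centimetre, and hold it still there for two seconds so that the reading settles. Then lower the tub gently back down where it stood, unhook the scale without pressing on the tub, and gently hang the scale by its handle in the fork of its stand again. Touch the tub with the scale only, never stretch the scale to the end of its range, and leave the other things on the counter alone.

Things in the scene. Friction and masses are not known exactly. Their poses are not given: they have to be found in the camera images.
- scale_grip (a point): Centre of the spring hand scale's black rubber handle, the place to grip from above. The handle is 100 mm long along its own y, 26 mm thick along its own x (grip across this), 28 mm high. z is up. Below hang a 14 mm neck, a white barrel 28 mm in diameter (26 to 118 mm below this point), a rod and a steel J-hook. The scale starts hanging in its stand's fork.
- scale: The whole scale, 160 g; same origin and axes as scale_grip. Its hook (4.4 mm wire) lies in its x-z plane: the shank runs 9.5 mm to the -x side of the axis, the bowl is on the axis, the free tip rises on the +x side, so that the mouth opens to +x, with a throat 14.6 mm wide.
- hook_bowl (a point): Where the centre of a 7 mm bar lies when it hangs in the hook's bowl: on the scale's axis, 164 mm below the handle's centre with the spring slack. To enter sideways over the tip, the bar's centre must be 138 to 150 mm below the handle's centre, until the shank meets it. The hook's lowest point is 172 mm below the handle's centre. Axes as the scale's.
- hook (a joint): Stretch of the scale in m, how far the hook has slid down out of the barrel (a red pointer on the barrel shows it). About 0.0025 when unloaded; the spring takes about 120 N per m; the range ends at 0.083 (about 1 kg). The spring yields to pulling only: pushed up, the hook stands solid against the barrel.
- rack_seat (a point): Where the handle's centre lies when the scale hangs in its grey stand, 195 mm above the counter. The fork's two level prongs (10 mm wide, 44 mm apart, tops 14 mm below this point) run along the stand's x; the handle lies crosswise on them, barrel in between. Open towards -x.
- rack: The grey metal stand, fixed to the counter; origin on the counter straight below rack_seat, same axes. Each prong has two lips 10 mm high, inner faces 20 mm before and behind the seat, that keep the handle in: lift it over 10 mm to pass. The prongs end 24 mm before the seat (-x); crossbar and post are 90 mm behind it (+x). Base plate 10 mm thick.
- tub_bail (a point): Centre of the red top bar of the tub's dark wire handle: level, 7 mm thick, 40 mm long along the tub's own y. The handle is stiff and always stands upright. The bar's centre is 100 mm above the tub's underside and 44 mm above its lid, with nothing in between.
- tub_center (a point): Centre of the washing-powder tub's body, 28 mm above its underside, straight below the bar. Blue plastic, yellow band, white lid; 140 mm in diameter at the lid, 124 mm at the foot, 56 mm high without the handle. Closed, rigid; mass unknown, 0.25 kg (nearly empty) to 0.88 kg (full). z is up.
- tub: The same tub; origin at the centre of its underside.
- counter: The white counter, its top at height 0.
- softener: Bystander: green bottle, 64 mm in diameter, 150 mm high; origin at the centre of its underside.
- pegjar: Bystander: amber jar with white cap, 76 mm in diameter, 90 mm high; origin at the centre of its underside.
- cup: Bystander: orange measuring cup, 64 mm in diameter, 65 mm high; origin at the centre of its underside.
Mind the look-alikes: they are no part of the job. Of the things like the scale, leave any that is pink; of the rest the larger one is meant.

How it is judged:
By the outcome, as a careful person would: the job done as asked, in the order asked, and still so for the second after the job is handed in, with the robot touching nothing.
It also fails if it takes over 72 s, if anything falls off the work surface, if the arm or the gripper's body presses on something with over 40 N, if the wrist force passes 120 N, or if a joint passes its speed limit or range.

## Working session

There is one attempt and no reset: what is moved stays moved. The work goes in short steps, Python scripts to look and compute and a shell command to move; the robot and the scene stay as the last step left them, time stands still between calls to the robot, and variables do not carry over. Pictures are saved under pics/ and viewed, at most 10 in all, crops included, and the job is handed in when it is done.

```bash
ls; mkdir -p pics; python3 - <<'E'
from bench import manip
import cv2,numpy as np
s=manip.get_state();print(s['time'],s['tcp_pos'],s['ee_rot'],s['force'],s['width'])
for n in("scene","top"):
    p,d=manip.get_image(n);np.savez(f'{n}.npz',p=p,d=d)
    cv2.imwrite(f'pics/{n}.png',cv2.cvtColor(p,cv2.COLOR_RGB2BGR))
    c=manip.calibration(n);print(n,c)
print(manip.calibration("wrist"))
E
```

```text
pics
0.0 [ 0.22623268 -0.55539636  0.23011715] [ 9.81357879e-01  1.92186642e-01 -1.35884019e-04 -9.95129358e-04] [0.03183868 0.64416973 0.06428123] 0.08537372547154937
scene {'fx': 480.05353468409254, 'fy': 480.05353468409254, 'cx': 255.3020938082303, 'cy': 202.84437564543364, 'pose': array([[ 0.4833576 ,  0.68841458, -0.54078721,  1.17428081],
       [ 0.87537158, -0.37338462,  0.30709693, -0.44792655],
       [ 0.00948837, -0.62182738, -0.78309685,  1.06621365],
       [ 0.        ,  0.        ,  0.        ,  1.        ]])}
top {'fx': 398.8501327664722, 'fy': 398.8501327664722, 'cx': 255.03510458159604, 'cy': 195.06955680224243, 'pose': array([[-0.00312824, -0.98341616,  0.18133633,  0.35233088],
       [-0.9999333 ,  0.00509231,  0.01036651, -0.10235677],
       [-0.01111802, -0.18129181, -0.9833665 ,  1.22047835],
       [ 0.        ,  0.        ,  0.        ,  1.        ]])}
{'fx': 297.3186396354542, 'fy': 297.3186396354542, 'cx': 255.96564371080413, 'cy': 192.44624358160348, 'T_tool_cam': array([[-4.73463299e-04, -9.61763574e-01, -2.73880638e-01,
         7.16297693e-02],
       [ 9.99999887e-01, -4.41760026e-04, -1.77429645e-04,
        -5.71524073e-04],
       [ 4.96558514e-05, -2.73880691e-01,  9.61763674e-01,
        -1.41972019e-01],
       [ 0.00000000e+00,  0.00000000e+00,  0.00000000e+00,
         1.00000000e+00]])}
```

View pics/scene.png

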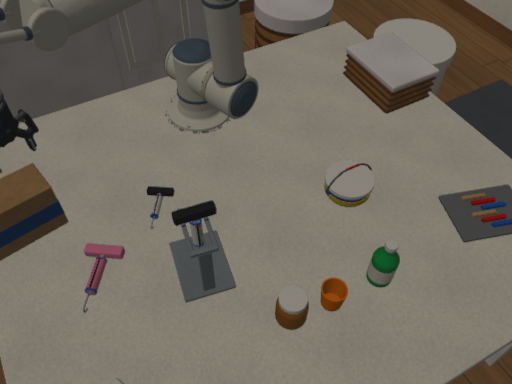

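View pics/top.png

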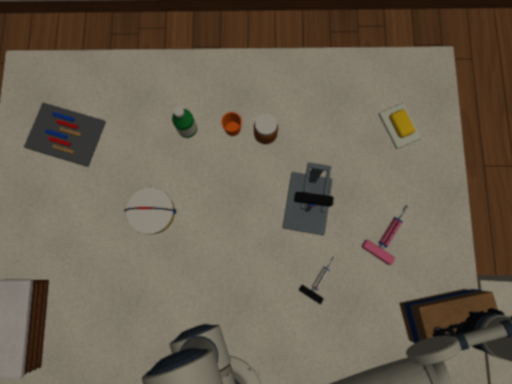

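The non-pink candidates are the scale in the stand (top 313,199 / scene 194,212) and a small one lying down (top 312,294). The pink one (378,252) is excluded, so I choose the larger scale in the stand. I'll check it in a crop and measure.

```bash
cat > h.py <<'E'
import numpy as np,cv2
from bench import manip
def ray(n,uv):
    c=manip.calibration(n);T=c['pose']
    d=T[:3,:3]@np.array([(uv[0]-c['cx'])/c['fx'],(uv[1]-c['cy'])/c['fy'],1]);return T[:3,3],d
def plane(n,uv,z):
    o,d=ray(n,uv);return o+d*(z-o[2])/d[2]
def tri(a,b):
    (o1,d1),(o2,d2)=a,b
    t=np.linalg.lstsq(np.c_[d1,-d2],o2-o1,rcond=None)[0]
    p,q=o1+t[0]*d1,o2+t[1]*d2;return (p+q)/2,np.linalg.norm(p-q)
def blob(m,box):
    x0,y0,x1,y1=box;k=np.zeros_like(m,np.uint8);k[y0:y1,x0:x1]=m[y0:y1,x0:x1]
    cs,_=cv2.findContours(k,cv2.RETR_EXTERNAL,cv2.CHAIN_APPROX_NONE);c=max(cs,key=len)
    return cv2.minAreaRect(c)
E
python3 - <<'E'
from h import *
P={};D={}
for n in("scene","top"):
    f=np.load(n+'.npz');P[n]=f['p'].astype(int);D[n]=f['d']
bx={'scene':(165,195,222,230),'top':(288,185,340,212)}
rb={'scene':(325,158,378,200),'top':(120,198,180,222)}
H={};R={}
for n in P:
    p=P[n];m=(p.max(2)<45).astype(np.uint8)
    r=blob(m,bx[n]);H[n]=r;print(n,'handle',r)
    m=((p[...,0]>p[...,1]*1.6)&(p[...,0]>p[...,2]*1.6)&(p[...,0]>80)).astype(np.uint8)
    r=blob(m,rb[n]);R[n]=r;print(n,'bar',r)
for X,z in((H,.195),(R,.1)):
    print(tri(ray('scene',X['scene'][0]),ray('top',X['top'][0])),[plane(n,X[n][0],z) for n in X])
    for n in X:
        b=cv2.boxPoints(X[n]);
        e=sorted([(np.linalg.norm(b[i]-b[i-1]),i) for i in range(4)])[:2]
        m=[plane(n,(b[i]+b[i-1])/2,z) for _,i in e];v=m[1]-m[0];print(n,'dir',np.degrees(np.arctan2(v[1],v[0])),np.linalg.norm(v))
a=cv2.resize(P['scene'][170:310,140:280].astype(np.uint8),None,fx=4,fy=4,interpolation=2)
cv2.imwrite('pics/crop.png',a[...,::-1])
E
```

```text
scene handle ((193.71922302246094, 212.80386352539062), (14.032926559448242, 43.589778900146484), 74.74488067626953)
scene bar ((352.47418212890625, 166.43968200683594), (1.9695967435836792, 12.080193519592285), 66.80140686035156)
top handle ((313.0, 201.0), (18.0, 38.0), 90.0)
top bar ((144.5, 207.5), (1.0, 13.0), 90.0)
(array([ 0.52624755, -0.24263867,  0.18874661]), np.float64(0.0013135730117999984)) [array([ 0.53114254, -0.24350895,  0.195     ]), array([ 0.52495341, -0.24239693,  0.195     ])]
scene dir 80.89133398334351 0.09882965511029139
top dir -90.28691856589471 0.09876468138407718
(array([0.52436869, 0.22419235, 0.1029424 ]), np.float64(0.0010896097671459707)) [array([0.52249678, 0.22683076, 0.1       ]), array([0.52456676, 0.22453655, 0.1       ])]
scene dir 89.89977154454002 0.03739268328034429
top dir -90.27627491482498 0.03715961708802838
```

View pics/crop.png

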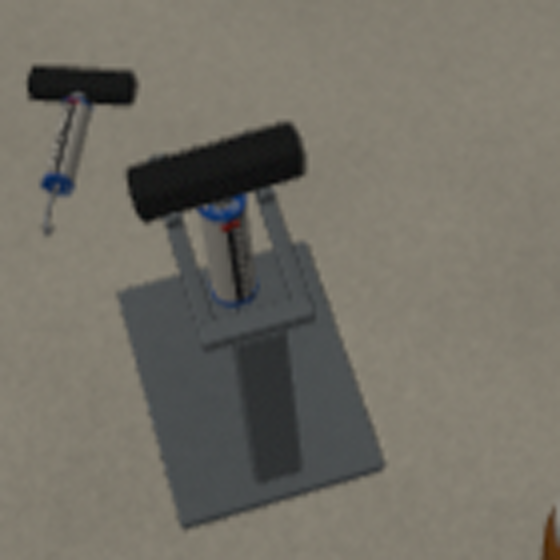

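The crop shows the big black-handled scale hanging in the grey fork, with its handle at crop (215,170). The crossbar and post are on the camera side, so stand +x points roughly along world +x and the fork opens towards the robot. The small scale lies at crop (80,85).

```bash
cat >> h.py <<'E'
from scipy.spatial.transform import Rotation as Ro
def plan(p,ang):
    "shift/turn in tool axes to TCP p with tool down and tool-x at world angle ang (deg)"
    s=manip.get_state();R0=Ro.from_quat(s['ee_rot'])
    Rt=Ro.from_euler('z',ang,degrees=True)*Ro.from_euler('x',180,degrees=True)
    print('turn',(R0.inv()*Rt).as_rotvec().round(4),'shift',R0.inv().apply(np.array(p)-s['tcp_pos']).round(4),'at',np.round(s['tcp_pos'],4),'F',np.round(s['force'],2),'w',round(s['width'],4),'t',round(s['time'],2))
def wray(s,uv):
    c=manip.calibration('wrist');T=c['T_tool_cam'];v=np.array([(uv[0]-c['cx'])/c['fx'],(uv[1]-c['cy'])/c['fy']]);r=np.linalg.norm(v)
    d=np.r_[np.sin(r)*v/max(r,1e-9),np.cos(r)];R=Ro.from_quat(s['ee_rot']).as_matrix()
    return np.array(s['tcp_pos'])+R@T[:3,3],R@T[:3,:3]@d
def wplane(s,uv,z):
    o,d=wray(s,uv);return o+d*(z-o[2])/d[2]
def wpix(s,p):
    c=manip.calibration('wrist');R=Ro.from_quat(s['ee_rot']).as_matrix();T=c['T_tool_cam']
    q=T[:3,:3].T@(R.T@(np.array(p)-s['tcp_pos'])-T[:3,3]);th=np.arctan2(np.hypot(q[0],q[1]),q[2]);k=q[:2]/np.hypot(*q[:2])*th*c['fx']
    return k+np.array([c['cx'],c['cy']])
E
python3 -c "
from h import *
plan((.526,-.243,.32),82)
f=np.load('top.npz')['p'].astype(int);hs=cv2.cvtColor(f.astype(np.uint8),cv2.COLOR_RGB2HSV)
p=f; m=((p[...,2]>=p[...,0])&(p.max(2)<140)&(p.max(2)>45)).astype(np.uint8)
r=blob(m,(275,165,340,245));print(r);b=cv2.boxPoints(r);q=[plane('top',x,.01) for x in b];print(np.round(q,3))
for i in range(4): v=q[i]-q[i-1];print(np.degrees(np.arctan2(v[1],v[0])),np.linalg.norm(v))
"
```

```text
turn [-1.6000e-03 -1.0000e-03 -1.0443e+00] shift [ 0.3955 -0.1764 -0.0894] at [ 0.2263 -0.5554  0.2302] F [0.26 0.18 0.09] w 0.0855 t 0.1
((308.3054504394531, 197.23245239257812), (40.60226058959961, 67.63577270507812), 8.972625732421875)
[[ 0.475 -0.174  0.01 ]
 [ 0.685 -0.211  0.01 ]
 [ 0.663 -0.335  0.01 ]
 [ 0.455 -0.295  0.01 ]]
80.74453493649631 0.12257236341335274
-9.839316855309207 0.21264866868952176
-99.65156470199925 0.1263556274040535
169.13587858799303 0.2118476002839151
```

```bash
python3 -m pendant '[[0,0,-0.12,0.03,-0.015,-0.03,0.0854],[0,0,-0.24,0.06,-0.03,-0.05,0.0854],[0,0,-0.36,0.1,-0.045,-0.07,0.0854],[0,0,-0.48,0.14,-0.06,-0.09,0.0854],[0,0,-0.6,0.18,-0.08,-0.09,0.0854],[0,0,-0.7,0.22,-0.095,-0.09,0.0854],[0,0,-0.8,0.26,-0.115,-0.09,0.0854],[0,0,-0.9,0.3,-0.13,-0.09,0.0854],[0,0,-0.98,0.335,-0.15,-0.09,0.0854],[0,0,-1.03,0.37,-0.165,-0.09,0.0854],[0,0,-1.03,0.395,-0.176,-0.09,0.0854],[0,0,-1.03,0.395,-0.176,-0.09,0.0854]]'; python3 - <<'E'
from h import *
s=manip.get_state();p,d=manip.get_image('wrist');np.savez('w1.npz',p=p,d=d)
print(s['tcp_pos'],wpix(s,[.526,-.243,.195]))
cv2.imwrite('pics/w1.png',p[...,::-1])
E
```

```text
time: 1.1
tcp_pos: [0.5296, -0.2379, 0.3197]
ee_rot: [0.757, 0.654, 0.001, -0.001]
force: [0.3, -1.3, 0.2]
width: 0.0853
gripper_force: 0.0
[ 0.52960583 -0.23788982  0.31972328] [251.40008529 193.59866813]
```

View pics/w1.png

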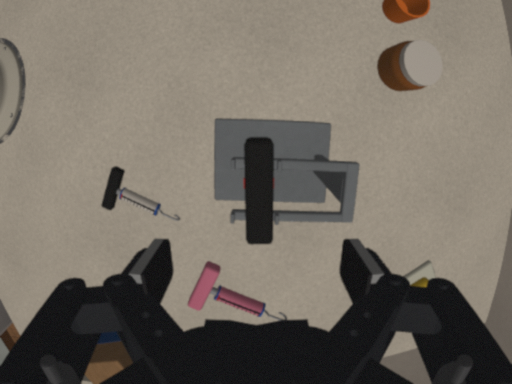

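The wrist view shows the scale's handle at about (259,191), lying across the fork. The prongs point left towards the open side, and the crossbar is on the right.

```bash
python3 - <<'E'
from h import *
s=manip.get_state();f=np.load('w1.npz');p=f['p'].astype(int)
r=blob((p.max(2)<42).astype(np.uint8),(235,125,285,250));print(r)
for z in(.195,.209):
  c=wplane(s,r[0],z);b=cv2.boxPoints(r);o=b[np.argsort(b[:,1])];v=wplane(s,(o[0]+o[1])/2,z)-wplane(s,(o[2]+o[3])/2,z)
  u=wplane(s,(o[0]+o[2])/2,z)-wplane(s,(o[1]+o[3])/2,z)
  print(z,c,np.degrees(np.arctan2(v[1],v[0])),np.linalg.norm(v),np.linalg.norm(u))
for x in(225,335):pass
a=[wplane(s,q,.01) for q in((216,119),(330,122),(216,200))]
print(np.degrees(np.arctan2(*(a[1]-a[0])[1::-1])),np.degrees(np.arctan2(*(a[0]-a[2])[1::-1])))
print(np.median(f['d'][170:215,252:268]))
plan((c[0],c[1],.25),81)
E
```

```text
((258.5, 190.0), (104.0, 27.0), 90.0)
0.195 [ 0.53110366 -0.24332555  0.195     ] 81.61811313635452 0.10173759134985422 0.0
0.209 [ 0.53156003 -0.23950068  0.209     ] 81.61811313635448 0.09640299818222542 0.0
-9.495160606622088 79.92108011671104
0.26328713
turn [-0.0018 -0.0014  0.009 ] shift [0.0013 0.0037 0.0699] at [ 0.5278 -0.2404  0.3199] F [-0.06  0.07 -0.07] w 0.0851 t 1.15
```

```bash
python3 -m pendant '[[0,0,0,0.001,0.003,0.02,0.0854],[0,0,0,0.001,0.003,0.045,0.0854],[0,0,0,0.001,0.003,0.07,0.0854],[0,0,0,0.001,0.003,0.09,0.0854],[0,0,0,0.001,0.003,0.105,0.0854],[0,0,0,0.001,0.003,0.12,0.0854],[0,0,0,0.001,0.003,0.13,0.0854],[0,0,0,0.001,0.003,0.138,0.0854],[0,0,0,0.001,0.003,0.143,0.0854],[0,0,0,0.001,0.003,0.143,0.0854],[0,0,0,0.001,0.003,0.143,0.0854]]'; python3 - <<'E'
from h import *
s=manip.get_state();p,d=manip.get_image('wrist');np.savez('w2.npz',p=p,d=d)
print(s['tcp_pos'],s['force'])
q=p.astype(int);print(blob((q.max(2)<42).astype(np.uint8),(200,100,310,240)))
cv2.imwrite('pics/w2.png',p[...,::-1])
E
```

```text
time: 2.07
tcp_pos: [0.5289, -0.2434, 0.1788]
ee_rot: [0.759, 0.651, 0.0, 0.0]
force: [-0.3, 0.1, 0.7]
width: 0.0852
gripper_force: 0.0
[ 0.52892279 -0.24338215  0.17878519] [-0.26935225  0.09926915  0.67760399]
((260.0, 196.0), (86.0, 62.0), 90.0)
```

View pics/w2.png

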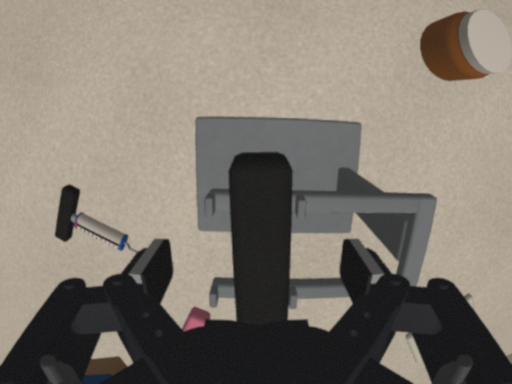

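The open fingers straddle the handle, whose centre column is about 260 against a finger midline of about 257. That is a 1–2 mm offset.

```bash
python3 - <<'E'
from h import *
s=manip.get_state();R=Ro.from_quat(s['ee_rot'])
for uv,z in(((260,152),.2),((229,200),.195),((291,200),.195),((230,170),.2),((290,170),.2),((225,117),.01),((205,203),.186),((300,203),.186)):
  print(uv,(R.inv().apply(wplane(s,uv,z)-s['tcp_pos'])*1000).round(1))
E
python3 -m pendant '[[0,0,0,0,0.001,0.002,0.07],[0,0,0,0,0.001,0.002,0.05],[0,0,0,0,0.001,0.002,0.035],[0,0,0,0,0.001,0.002,0.02],[0,0,0,0,0.001,0.002,0.01],[0,0,0,0,0.001,0.002,0.01],[0,0,0,0,0.001,0.002,0.01],[0,0,0,0,0.001,0.002,0.01]]'
```

```text
(260, 152) [ 53.9   3.  -20.8]
(229, 200) [ 31.7 -10.6 -15.8]
(291, 200) [ 31.7  17.  -15.7]
(230, 170) [ 46.4  -9.4 -20.8]
(290, 170) [ 46.4  15.6 -20.7]
(225, 117) [ 64.  -30.6 169.2]
(205, 203) [ 27.4 -23.2  -6.8]
(300, 203) [27.3 22.6 -6.7]
time: 2.78
tcp_pos: [0.5301, -0.2434, 0.1767]
ee_rot: [0.759, 0.651, 0.0, 0.0]
force: [0.8, -0.6, 2.2]
width: 0.0255
gripper_force: 59.7
```

```bash
python3 -m pendant '[[0,0,0,0,0,-0.003,0.01],[0,0,0,0,0,-0.01,0.01],[0,0,0,0,0,-0.02,0.01],[0,0,0,0,0,-0.035,0.01],[0,0,0,0,0,-0.05,0.01],[0,0,0,0,0,-0.07,0.01],[0,0,0,0,0,-0.09,0.01],[0,0,0,0,0,-0.11,0.01],[0,0,0,0,0,-0.13,0.01],[0,0,0,0,0,-0.15,0.01],[0,0,0,0,0,-0.17,0.01],[0,0,0,0,0,-0.18,0.01]]'
python3 -m pendant '[[0,0,0,0,0,-0.01,0.01],[0,0,0,0,0,-0.015,0.01],[0,0,0,0,0,-0.015,0.01]]'; python3 - <<'E'
from h import *
s=manip.get_state();p,d=manip.get_image('wrist');np.savez('w3.npz',p=p,d=d)
print(s['tcp_pos'],s['force'])
cv2.imwrite('pics/w3.png',p[...,::-1])
for z in(.118,.155,.164): 
  R=Ro.from_quat(s['ee_rot']);print(z,wpix(s,s['tcp_pos']+R.apply([0.003,0,z-.019])))
plan((.42,.22,.37),90)
E
```

```text
time: 3.78
tcp_pos: [0.5298, -0.2433, 0.3603]
ee_rot: [0.759, 0.651, 0.001, 0.002]
force: [0.6, -0.2, -1.3]
width: 0.0255
gripper_force: 59.2
time: 4.03
tcp_pos: [0.5299, -0.2434, 0.3733]
ee_rot: [0.759, 0.651, 0.001, 0.001]
force: [0.3, 1.5, -1.5]
width: 0.0254
gripper_force: 59.2
[ 0.52994937 -0.24336976  0.3733446 ] [ 0.28536887  1.47457455 -1.50021966]
0.118 [254.18104405 191.82806341]
0.155 [254.36022623 181.35379758]
0.164 [254.39740987 179.19101377]
turn [ 0.0012  0.0005 -0.154 ] shift [ 0.441  -0.1797  0.0017] at [ 0.5299 -0.2434  0.3721] F [ 0.08 -0.45 -1.68] w 0.0253 t 4.08
```

View pics/w3.png

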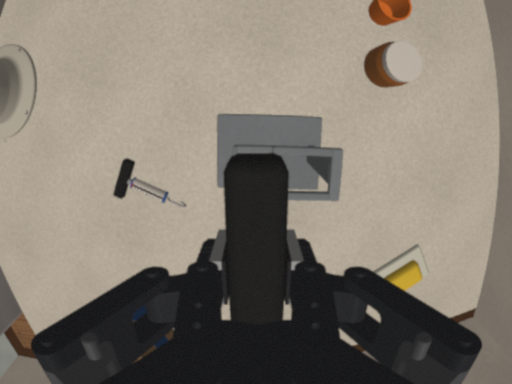

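The scale is gripped and clear of the fork. The handle at (257,240) hides the hook, so I'll look from the scene camera.

```bash
python3 - <<'E'
from h import *
s=manip.get_state();p,d=manip.get_image('scene');np.savez('s2.npz',p=p,d=d)
c=manip.calibration('scene')
def pix(P):
    q=np.linalg.inv(c['pose'])@np.r_[P,1];return q[0]/q[2]*c['fx']+c['cx'],q[1]/q[2]*c['fy']+c['cy']
b=np.array(s['tcp_pos'])+[0,.003,.019-.164];u,v=pix(b);print(u,v)
u,v=int(u),int(v)
cv2.imwrite('pics/s2.png',cv2.resize(p[v-50:v+25,u-35:u+40],None,fx=8,fy=8,interpolation=2)[...,::-1])
E
```

```text
193.4791577417519 203.15772998954932
```

View pics/s2.png

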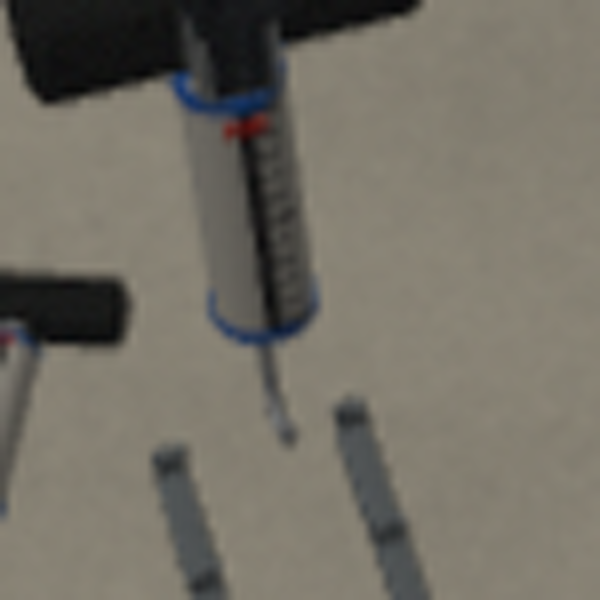

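```bash
python3 -m pendant '[[0,0,-0.01,0.015,-0.006,0,0.01],[0,0,-0.03,0.045,-0.018,0,0.01],[0,0,-0.045,0.085,-0.034,0,0.01],[0,0,-0.06,0.125,-0.05,0,0.01],[0,0,-0.075,0.165,-0.066,0,0.01],[0,0,-0.09,0.205,-0.082,0,0.01],[0,0,-0.105,0.245,-0.098,0,0.01],[0,0,-0.12,0.285,-0.114,0,0.01],[0,0,-0.135,0.325,-0.13,0,0.01],[0,0,-0.15,0.365,-0.146,0.01,0.01],[0,0,-0.154,0.405,-0.162,0.03,0.01],[0,0,-0.154,0.43,-0.17,0.05,0.01]]'
python3 -m pendant '[[0,0,0,0.005,0,0.01,0.01],[0,0,0,0.01,0,0.02,0.01],[0,0,0,0.01,0,0.02,0.01],[0,0,0,0.01,0,0.02,0.01],[0,0,0,0.01,0,0.02,0.01]]'; python3 - <<'E'
from h import *
s=manip.get_state();p,d=manip.get_image('scene');np.savez('s3.npz',p=p,d=d)
w,wd=manip.get_image('wrist');np.savez('w4.npz',p=w,d=wd)
c=manip.calibration('scene')
def pix(P):
    q=np.linalg.inv(c['pose'])@np.r_[P,1];return q[0]/q[2]*c['fx']+c['cx'],q[1]/q[2]*c['fy']+c['cy']
b=np.array(s['tcp_pos'])+[0,.003,.019-.164];u,v=pix(b);print(s['tcp_pos'],u,v)
u,v=int(u),int(v)
a=cv2.resize(p[v-35:v+35,u-30:u+50],None,fx=6,fy=6,interpolation=2)
b=cv2.resize(w,(420,315));o=np.zeros((420,900,3),np.uint8);o[:,:480]=a;o[:315,480:]=b
o=cv2.resize(o,(800,373));cv2.imwrite('pics/s3.png',o[...,::-1])
plan((.49,.224,.25),90)
E
```

```text
time: 5.13
tcp_pos: [0.4282, 0.2026, 0.3265]
ee_rot: [0.707, 0.707, 0.001, 0.0]
force: [1.4, -0.7, -1.4]
width: 0.0253
gripper_force: 59.5
time: 5.55
tcp_pos: [0.4297, 0.2093, 0.3068]
ee_rot: [0.708, 0.706, 0.0, 0.0]
force: [-0.5, 0.2, -0.5]
width: 0.0255
gripper_force: 59.4
[0.42973274 0.20925641 0.3067709 ] 331.8391348917756 130.98055871542664
turn [ 0.0019 -0.0006 -0.0022] shift [0.0147 0.06   0.0573] at [0.4298 0.2094 0.3072] F [-0.44 -0.29 -2.15] w 0.0253 t 5.65
```

View pics/s3.png

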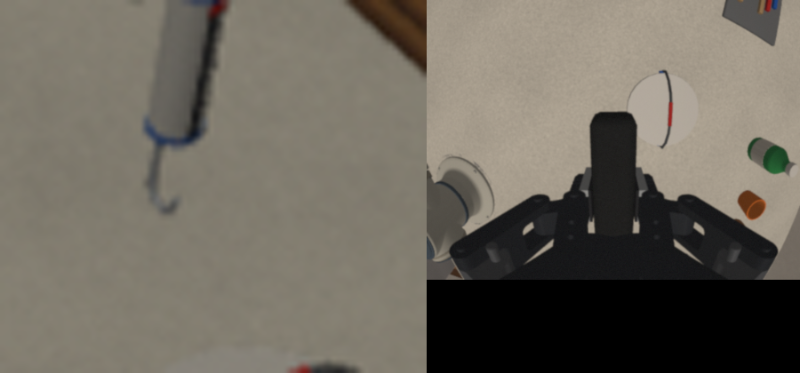

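In the scene crop the hook's shank is on the left and its tip rises on the right, so the mouth faces +x. In the wrist view the red bar is at about (669,112) in the composite.

```bash
python3 - <<'E'
from h import *
s=manip.get_state();q=np.load('w4.npz')['p'].astype(int)
m=((q[...,0]>q[...,1]*1.6)&(q[...,0]>q[...,2]*1.6)&(q[...,0]>80)).astype(np.uint8)
r=blob(m,(310,90,360,190));print(r,m[90:190,310:360].sum())
ys,xs=np.nonzero(m[90:190,310:360]);xs+=310;ys+=90
P=np.array([wplane(s,(x,y),.1) for x,y in zip(xs,ys)]);c=P.mean(0);print(c,P[:,1].min(),P[:,1].max())
vx=cv2.fitLine(P[:,:2].astype(np.float32),cv2.DIST_L2,0,.01,.01).ravel();print(np.degrees(np.arctan2(vx[1],vx[0])))
plan((c[0]-.035,c[1]-.002,.225),90)
E
```

```text
((333.6837158203125, 156.5096893310547), (4.677736282348633, 33.112064361572266), 3.012787342071533) 155
[0.52649428 0.22594854 0.1       ] 0.20528651245169605 0.2460467727129318
89.81575
turn [ 0.0019 -0.0006 -0.0022] shift [0.0147 0.0615 0.0823] at [0.4298 0.2094 0.3072] F [-0.44 -0.29 -2.15] w 0.0253 t 5.65
```

```bash
python3 -m pendant '[[0,0,0,0.004,0.008,0.008,0.01],[0,0,0,0.008,0.02,0.02,0.01],[0,0,0,0.012,0.03,0.035,0.01],[0,0,0,0.0145,0.04,0.05,0.01],[0,0,0,0.0145,0.05,0.062,0.01],[0,0,0,0.0145,0.056,0.072,0.01],[0,0,0,0.0145,0.06,0.079,0.01],[0,0,0,0.0145,0.06,0.082,0.01],[0,0,0,0.0145,0.06,0.082,0.01],[0,0,0,0.0145,0.06,0.082,0.01]]'; python3 - <<'E'
from h import *
plan((.526,.224,.225),90)
s=manip.get_state();p,d=manip.get_image('scene')
c=manip.calibration('scene')
def pix(P):
    q=np.linalg.inv(c['pose'])@np.r_[P,1];return np.array([q[0]/q[2]*c['fx']+c['cx'],q[1]/q[2]*c['fy']+c['cy']])
b=np.array(s['tcp_pos'])+[0,.003,.0183-.164];u,v=pix(b).astype(int);print(pix(b)-[u-35,v-35],pix([.526,.226,.1])-[u-35,v-35])
cv2.imwrite('pics/s4.png',cv2.resize(p[v-35:v+35,u-35:u+45],None,fx=8,fy=8,interpolation=2)[...,::-1])
E
```

```text
time: 6.48
tcp_pos: [0.4891, 0.2249, 0.2246]
ee_rot: [0.707, 0.707, 0.0, 0.0]
force: [-0.9, -0.2, -0.8]
width: 0.0252
gripper_force: 59.4
turn [ 0.0007 -0.0004  0.    ] shift [-0.0009  0.0369 -0.0004] at [0.4891 0.2249 0.2246] F [-0.88 -0.16 -0.78] w 0.0252 t 6.48
[35.49840465 35.73801113] [43.98602592 39.3743945 ]
```

View pics/s4.png

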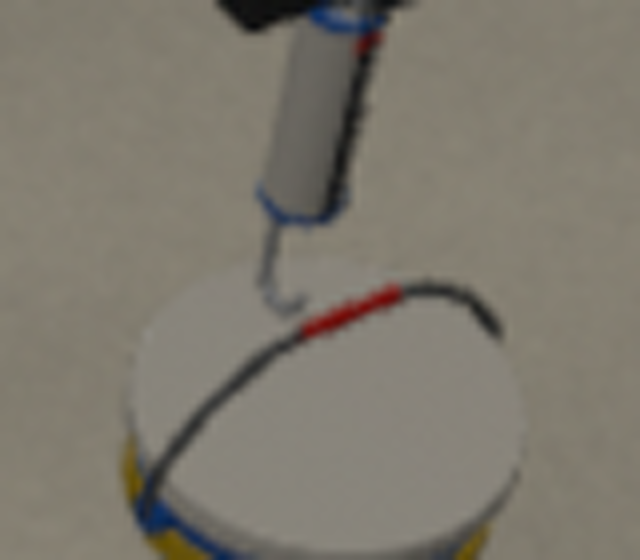

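The hook's bowl is at crop (285,300), just in front of the red bar's centre at (350,312), as predicted.

```bash
python3 -m pendant '[[0,0,0,0,0.002,0,0.01],[0,0,0,0,0.006,0,0.01],[0,0,0,0,0.01,0,0.01],[0,0,0,0,0.014,0,0.01],[0,0,0,0,0.018,0,0.01],[0,0,0,0,0.022,0,0.01],[0,0,0,0,0.026,0,0.01],[0,0,0,0,0.03,0,0.01],[0,0,0,0,0.033,0,0.01],[0,0,0,0,0.036,0,0.01],[0,0,0,0,0.0365,0,0.01],[0,0,0,0,0.0365,0,0.01]]'; python3 - <<'E'
from h import *
plan((.526,.225,.246),90)
p,d=manip.get_image('scene');np.savez('s5.npz',p=p,d=d)
q=p.astype(int);m=((q[...,0]>q[...,1]*1.6)&(q[...,0]>q[...,2]*1.6)&(q[...,0]>80)).astype(np.uint8)
print(blob(m,(325,155,378,185)))
E
```

```text
time: 7.53
tcp_pos: [0.5258, 0.2249, 0.2237]
ee_rot: [0.707, 0.707, -0.0, -0.0]
force: [-0.3, -0.7, -1.8]
width: 0.0248
gripper_force: 59.5
turn [-0.0003  0.0001 -0.0001] shift [ 0.0001  0.0002 -0.0223] at [0.5258 0.2249 0.2237] F [-0.27 -0.73 -1.77] w 0.0248 t 7.53
((351.8707275390625, 166.69830322265625), (1.9695967435836792, 10.767128944396973), 66.80140686035156)
```

```bash
cat >> h.py <<'E'
def tubv():
    "sub-pixel rows/cols of yellow band and red bar in scene"
    o=[]
    for _ in range(2):
        p,_d=manip.get_image('scene');q=p.astype(float);yy,xx=np.mgrid[:384,:512]
        w=np.clip(np.minimum(q[...,0],q[...,1])-q[...,2]-30,0,60)*((xx>318)&(xx<382)&(yy>160)&(yy<215))
        r=np.clip(q[...,0]-1.5*q[...,1]-10,0,40)*((xx>330)&(xx<378)&(yy>135)&(yy<180))
        ee=np.cumsum(r.sum(1))/r.sum()
        o.append([(w*yy).sum()/w.sum(),(w*xx).sum()/w.sum(),w.sum()/60,(r*yy).sum()/r.sum(),(r*xx).sum()/r.sum(),r.sum()/40])
    s=manip.get_state();print('band v,u,n, bar v,u,n',np.mean(o,0).round(2),'tcp',np.round(s['tcp_pos'],4),'F',np.round(s['force'],2),'t',round(s['time'],2))
E
python3 - <<'E'
from h import *
tubv()
c=manip.calibration('scene')
def pix(P):
    q=np.linalg.inv(c['pose'])@np.r_[P,1];return np.array([q[0]/q[2]*c['fx']+c['cx'],q[1]/q[2]*c['fy']+c['cy']])
print(pix([.526,.226,.105])-pix([.526,.226,.1]))
E
python3 -m pendant '[[0,0,0,0,0,-0.002,0.01],[0,0,0,0,0,-0.005,0.01],[0,0,0,0,0,-0.009,0.01],[0,0,0,0,0,-0.013,0.01],[0,0,0,0,0,-0.017,0.01],[0,0,0,0,0,-0.021,0.01],[0,0,0,0,0,-0.025,0.01],[0,0,0,0,0,-0.028,0.01],[0,0,0,0,0,-0.031,0.01],[0,0,0,0,0,-0.034,0.01],[0,0,0,0,0,-0.036,0.01],[0,0,0,0,0,-0.036,0.01]]'
python3 -c "
from h import *
tubv()"
```

```text
band v,u,n, bar v,u,n [200.28 344.02  71.67 164.85 352.78  22.02] tcp [0.5256 0.225  0.224 ] F [ 0.25 -0.29 -1.88] t 7.68
[ 0.30929177 -1.24511676]
time: 8.68
tcp_pos: [0.5257, 0.2249, 0.2602]
ee_rot: [0.707, 0.707, 0.0, 0.0]
force: [1.1, -0.2, -2.7]
width: 0.0251
gripper_force: 59.3
band v,u,n, bar v,u,n [200.29 343.99  71.28 165.43 352.9   22.16] tcp [0.5257 0.2249 0.2597] F [-0.07  0.96 -4.06] t 8.78
```

```bash
python3 -m pendant '[[0,0,0,0,0,-0.002,0.01],[0,0,0,0,0,-0.004,0.01],[0,0,0,0,0,-0.006,0.01],[0,0,0,0,0,-0.007,0.01],[0,0,0,0,0,-0.007,0.01]]'
python3 -c "
from h import *
tubv()"
```

```text
time: 9.2
tcp_pos: [0.5256, 0.2249, 0.2671]
ee_rot: [0.707, 0.707, -0.0, -0.0]
force: [-0.7, 0.1, -4.6]
width: 0.025
gripper_force: 59.2
band v,u,n, bar v,u,n [200.28 344.01  71.44 166.07 352.65  21.65] tcp [0.5256 0.2249 0.2668] F [ 0.01  0.47 -3.66] t 9.3
```

```bash
python3 -m pendant '[[0,0,0,0,0,-0.001,0.01],[0,0,0,0,0,-0.003,0.01],[0,0,0,0,0,-0.004,0.01],[0,0,0,0,0,-0.005,0.01],[0,0,0,0,0,-0.005,0.01]]'
python3 -c "
from h import *
tubv()"
```

```text
time: 9.72
tcp_pos: [0.5256, 0.225, 0.2721]
ee_rot: [0.707, 0.707, 0.0, -0.0]
force: [-0.8, 0.1, -4.3]
width: 0.0251
gripper_force: 59.1
band v,u,n, bar v,u,n [200.29 344.01  70.97 166.22 352.61  21.54] tcp [0.5256 0.2249 0.2719] F [-0.51 -0.2  -4.71] t 9.82
```

```bash
python3 -m pendant '[[0,0,0,0,0,-0.001,0.01],[0,0,0,0,0,-0.003,0.01],[0,0,0,0,0,-0.004,0.01],[0,0,0,0,0,-0.005,0.01],[0,0,0,0,0,-0.005,0.01]]'
python3 -c "
from h import *
tubv()"
```

```text
time: 10.23
tcp_pos: [0.5257, 0.2249, 0.2771]
ee_rot: [0.707, 0.707, 0.0, 0.0]
force: [0.9, 0.0, -6.0]
width: 0.0253
gripper_force: 59.1
band v,u,n, bar v,u,n [200.29 343.97  71.   166.17 352.62  21.54] tcp [0.5257 0.2249 0.2768] F [-0.51  0.6  -4.72] t 10.33
```

```bash
python3 -c "
from h import *
tubv()" | tee /tmp/o; awk '{exit !($8<0)}' /dev/null; python3 -m pendant '[[0,0,0,0,0,0,0.01]]'
```

```text
band v,u,n, bar v,u,n [200.28 343.98  71.08 166.09 352.64  21.62] tcp [0.5257 0.2249 0.2768] F [-0.46 -0.3  -4.3 ] t 10.43
time: 10.52
tcp_pos: [0.5257, 0.2249, 0.2768]
ee_rot: [0.707, 0.707, -0.0, -0.0]
force: [-0.9, -0.4, -5.1]
width: 0.0253
gripper_force: 59.1
```

```bash
python3 -m pendant '[[0,0,0,0,0,-0.001,0.01],[0,0,0,0,0,-0.003,0.01],[0,0,0,0,0,-0.004,0.01],[0,0,0,0,0,-0.005,0.01],[0,0,0,0,0,-0.005,0.01]]'
python3 -c "
from h import *
tubv()"
```

```text
time: 10.93
tcp_pos: [0.5257, 0.225, 0.2822]
ee_rot: [0.707, 0.707, 0.0, 0.0]
force: [-1.6, 0.5, -5.6]
width: 0.0251
gripper_force: 59.1
band v,u,n, bar v,u,n [200.3  344.02  70.81 166.3  352.57  21.33] tcp [0.5257 0.2249 0.2819] F [-1.14  0.44 -5.19] t 11.03
```

```bash
python3 -m pendant '[[0,0,0,0,0,-0.001,0.01],[0,0,0,0,0,-0.003,0.01],[0,0,0,0,0,-0.004,0.01],[0,0,0,0,0,-0.005,0.01],[0,0,0,0,0,-0.005,0.01]]'
python3 -c "
from h import *
tubv()"
```

```text
time: 11.45
tcp_pos: [0.5257, 0.2249, 0.2871]
ee_rot: [0.707, 0.707, 0.0, -0.0]
force: [-0.1, 0.5, -5.4]
width: 0.0254
gripper_force: 59.1
band v,u,n, bar v,u,n [200.28 343.97  70.76 166.29 352.57  21.39] tcp [0.5257 0.2249 0.2868] F [ 0.36  0.   -5.98] t 11.55
```

```bash
python3 -m pendant '[[0,0,0,0,0,-0.001,0.01],[0,0,0,0,0,-0.003,0.01],[0,0,0,0,0,-0.004,0.01],[0,0,0,0,0,-0.005,0.01],[0,0,0,0,0,-0.005,0.01]]'
python3 -c "
from h import *
tubv()"
```

```text
time: 11.97
tcp_pos: [0.5257, 0.2249, 0.2921]
ee_rot: [0.707, 0.707, 0.0, 0.0]
force: [-0.5, 0.6, -7.3]
width: 0.0254
gripper_force: 59.1
band v,u,n, bar v,u,n [200.31 344.04  70.68 166.26 352.67  20.91] tcp [0.5257 0.225  0.2919] F [ 0.11  0.49 -6.91] t 12.07
```

```bash
python3 -m pendant '[[0,0,0,0,0,-0.001,0.01],[0,0,0,0,0,-0.003,0.01],[0,0,0,0,0,-0.004,0.01],[0,0,0,0,0,-0.005,0.01],[0,0,0,0,0,-0.005,0.01]]'
python3 -c "
from h import *
tubv()"
```

```text
time: 12.48
tcp_pos: [0.5258, 0.2249, 0.2972]
ee_rot: [0.707, 0.707, 0.0, 0.0]
force: [-0.5, -0.0, -6.9]
width: 0.0255
gripper_force: 59.2
band v,u,n, bar v,u,n [200.3  343.8   69.57 166.31 352.66  22.34] tcp [0.5257 0.2249 0.2969] F [-0.15  0.51 -6.97] t 12.58
```

```bash
python3 -m pendant '[[0,0,0,0,0,-0.001,0.01],[0,0,0,0,0,-0.002,0.01],[0,0,0,0,0,-0.003,0.01],[0,0,0,0,0,-0.003,0.01],[0,0,0,0,0,-0.003,0.01]]'
python3 -c "
from h import *
tubv()"
```

```text
time: 13.0
tcp_pos: [0.5257, 0.2249, 0.3]
ee_rot: [0.707, 0.707, 0.0, 0.0]
force: [-0.3, -0.6, -8.2]
width: 0.0252
gripper_force: 59.2
band v,u,n, bar v,u,n [200.19 343.51  70.06 166.28 352.71  22.46] tcp [0.5257 0.2249 0.2998] F [-0.21 -0.19 -6.9 ] t 13.1
```

```bash
python3 -m pendant '[[0,0,0,0,0,-0.001,0.01],[0,0,0,0,0,-0.002,0.01],[0,0,0,0,0,-0.003,0.01],[0,0,0,0,0,-0.003,0.01],[0,0,0,0,0,-0.003,0.01]]'
python3 -c "
from h import *
tubv();tubv()"
```

```text
time: 13.52
tcp_pos: [0.5257, 0.2249, 0.303]
ee_rot: [0.707, 0.707, 0.0, 0.0]
force: [0.7, 0.0, -7.7]
width: 0.025
gripper_force: 59.2
band v,u,n, bar v,u,n [200.23 343.44  69.35 166.26 352.73  22.34] tcp [0.5257 0.2249 0.3028] F [ 0.26  0.   -9.32] t 13.62
band v,u,n, bar v,u,n [200.18 343.59  70.03 166.23 352.71  22.31] tcp [0.5257 0.2249 0.3028] F [ 0.1   0.8  -7.61] t 13.72
```

```bash
python3 -m pendant '[[0,0,0,0,0,-0.001,0.01],[0,0,0,0,0,-0.002,0.01],[0,0,0,0,0,-0.003,0.01],[0,0,0,0,0,-0.003,0.01],[0,0,0,0,0,-0.003,0.01]]'
python3 -c "
from h import *
tubv();tubv()"
```

```text
time: 14.13
tcp_pos: [0.5257, 0.225, 0.3061]
ee_rot: [0.707, 0.707, 0.0, 0.0]
force: [0.9, 0.6, -7.3]
width: 0.0251
gripper_force: 59.2
band v,u,n, bar v,u,n [199.44 343.47  66.67 165.81 352.69  21.21] tcp [0.5257 0.2249 0.3059] F [-0.77 -0.34 -7.41] t 14.23
band v,u,n, bar v,u,n [199.59 343.45  66.86 166.17 352.4   20.79] tcp [0.5257 0.2249 0.3058] F [ 0.43  0.28 -8.47] t 14.33
```

```bash
python3 -m pendant '[[0,0,0,0,0,-0.0005,0.01],[0,0,0,0,0,-0.001,0.01],[0,0,0,0,0,-0.0015,0.01],[0,0,0,0,0,-0.002,0.01],[0,0,0,0,0,-0.002,0.01],[0,0,0,0,0,-0.002,0.01]]'
python3 - <<'E'
from h import *
tubv();tubv();tubv()
a=np.load('s5.npz');p,d=manip.get_image('scene')
o=np.hstack([cv2.resize(x[145:220,315:390],(400,400),interpolation=2) for x in(a['p'],p)])
cv2.imwrite('pics/lift.png',o[...,::-1])
# lid height from depth
c=manip.calibration('scene');T=c['pose'];v,u=np.mgrid[172:196,330:368]
for x in(a['d'],d):
    D=x[172:196,330:368].astype(float);q=np.stack([(u-c['cx'])/c['fx']*D,(v-c['cy'])/c['fy']*D,D],-1)@T[:3,:3].T+T[:3,3]
    k=(np.hypot(q[...,0]-.526,q[...,1]-.226)<.055)&(abs(q[...,2]-.06)<.015)
    A=np.c_[q[k][:,0]-.526,q[k][:,1]-.226,np.ones(k.sum())];print(k.sum(),np.median(q[k][:,2]),np.linalg.lstsq(A,q[k][:,2],rcond=None)[0])
E
```

```text
time: 14.83
tcp_pos: [0.5257, 0.2249, 0.308]
ee_rot: [0.707, 0.707, 0.0, 0.0]
force: [1.5, -0.7, -8.0]
width: 0.0251
gripper_force: 59.2
band v,u,n, bar v,u,n [199.06 343.4   70.43 165.46 352.84  22.39] tcp [0.5257 0.2249 0.3078] F [-0.6   0.61 -9.01] t 14.93
band v,u,n, bar v,u,n [199.22 343.53  68.03 165.6  352.71  21.92] tcp [0.5257 0.2249 0.3078] F [-1.21  0.04 -8.23] t 15.03
band v,u,n, bar v,u,n [199.2  343.43  68.04 165.64 352.64  21.51] tcp [0.5257 0.2249 0.3078] F [ 0.26  0.05 -8.5 ] t 15.13
637 0.05677132709731536 [ 0.00262311 -0.00243696  0.05682678]
615 0.061056568985806914 [-0.0102114   0.01160447  0.0612545 ]
```

View pics/lift.png

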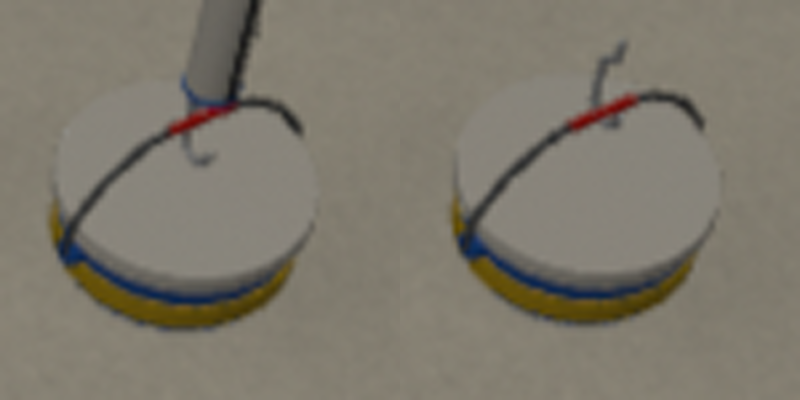

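The tub now hangs in the hook (right half; the lid went from 56.8 to 61.1 mm, about 4.3 mm of lift with a slight tilt). I'll hold it there.

```bash
for i in 1 2 3; do python3 -m pendant '[[0,0,0,0,0,0,0.01],[0,0,0,0,0,0,0.01],[0,0,0,0,0,0,0.01],[0,0,0,0,0,0,0.01],[0,0,0,0,0,0,0.01],[0,0,0,0,0,0,0.01],[0,0,0,0,0,0,0.01],[0,0,0,0,0,0,0.01],[0,0,0,0,0,0,0.01],[0,0,0,0,0,0,0.01],[0,0,0,0,0,0,0.01],[0,0,0,0,0,0,0.01]]' | head -2; done
python3 -c "
from h import *
tubv();tubv()"
python3 -m pendant '[[0,0,0,0,0,0.0005,0.01],[0,0,0,0,0,0.001,0.01],[0,0,0,0,0,0.0015,0.01],[0,0,0,0,0,0.002,0.01],[0,0,0,0,0,0.0025,0.01],[0,0,0,0,0,0.003,0.01],[0,0,0,0,0,0.0035,0.01],[0,0,0,0,0,0.004,0.01],[0,0,0,0,0,0.0045,0.01],[0,0,0,0,0,0.005,0.01],[0,0,0,0,0,0.006,0.01],[0,0,0,0,0,0.008,0.01]]'
python3 -c "
from h import *
tubv();tubv()"
```

```text
time: 16.18
tcp_pos: [0.5257, 0.2249, 0.3079]
time: 17.18
tcp_pos: [0.5257, 0.2249, 0.3078]
time: 18.18
tcp_pos: [0.5257, 0.2249, 0.3079]
band v,u,n, bar v,u,n [199.09 343.38  69.97 165.52 352.78  22.85] tcp [0.5257 0.2249 0.3079] F [-0.03  0.15 -7.45] t 18.28
band v,u,n, bar v,u,n [199.08 343.35  70.04 165.53 352.78  22.92] tcp [0.5257 0.2249 0.3079] F [ 0.32 -0.49 -8.96] t 18.38
time: 19.38
tcp_pos: [0.5257, 0.225, 0.3001]
ee_rot: [0.707, 0.707, 0.0, 0.0]
force: [0.9, 0.1, -7.7]
width: 0.0253
gripper_force: 59.3
band v,u,n, bar v,u,n [199.99 343.2   68.51 166.3  352.49  21.82] tcp [0.5256 0.225  0.2995] F [-0.41  0.22 -7.68] t 19.48
band v,u,n, bar v,u,n [199.99 343.45  69.54 166.48 352.26  20.77] tcp [0.5256 0.225  0.2998] F [-0.49 -0.48 -6.8 ] t 19.58
```

```bash
python3 -m pendant '[[0,0,0,0,0,0.001,0.01],[0,0,0,0,0,0.002,0.01],[0,0,0,0,0,0.004,0.01],[0,0,0,0,0,0.006,0.01],[0,0,0,0,0,0.009,0.01],[0,0,0,0,0,0.012,0.01],[0,0,0,0,0,0.016,0.01],[0,0,0,0,0,0.02,0.01],[0,0,0,0,0,0.024,0.01],[0,0,0,0,0,0.028,0.01],[0,0,0,0,0,0.032,0.01],[0,0,0,0,0,0.036,0.01]]'
python3 -m pendant '[[0,0,0,0,0,0.004,0.01],[0,0,0,0,0,0.008,0.01],[0,0,0,0,0,0.012,0.01],[0,0,0,0,0,0.016,0.01],[0,0,0,0,0,0.02,0.01],[0,0,0,0,0,0.024,0.01],[0,0,0,0,0,0.028,0.01],[0,0,0,0,0,0.032,0.01],[0,0,0,0,0,0.036,0.01],[0,0,0,0,0,0.0385,0.01],[0,0,0,0,0,0.0385,0.01],[0,0,0,0,0,0.0385,0.01]]'
python3 - <<'E'
from h import *
tubv();plan((.489,.225,.2245),90)
p,d=manip.get_image('scene');np.savez('s6.npz',p=p,d=d)
p=p.astype(int);g=p[150:182,330:378]
m=(g[...,0]>g[...,1]*1.6)&(g[...,0]>g[...,2]*1.6)&(g[...,0]>80);print(blob(np.pad(m.astype(np.uint8),((150,0),(330,0))),(330,150,378,182)))
E
```

```text
time: 20.58
tcp_pos: [0.5256, 0.225, 0.2638]
ee_rot: [0.707, 0.707, 0.0, -0.0]
force: [-1.4, 0.7, -3.0]
width: 0.0249
gripper_force: 59.9
time: 21.58
tcp_pos: [0.5256, 0.2249, 0.2252]
ee_rot: [0.707, 0.707, -0.0, -0.0]
force: [-0.1, -0.1, -2.4]
width: 0.025
gripper_force: 60.1
band v,u,n, bar v,u,n [199.96 343.47  71.15 163.8  353.03  22.72] tcp [0.5258 0.225  0.2257] F [-0.7   0.79 -2.67] t 21.68
turn [ 0.0005 -0.0001  0.    ] shift [ 0.     -0.0368  0.0012] at [0.5258 0.225  0.2257] F [-0.7   0.79 -2.67] w 0.0249 t 21.68
((352.4654846191406, 166.41380310058594), (2.228343963623047, 12.070197105407715), 68.19859313964844)
```

```bash
python3 -m pendant '[[0,0,0,0,-0.002,0.0005,0.01],[0,0,0,0,-0.005,0.0005,0.01],[0,0,0,0,-0.009,0.0005,0.01],[0,0,0,0,-0.013,0.0005,0.01],[0,0,0,0,-0.017,0.0005,0.01],[0,0,0,0,-0.021,0.0005,0.01],[0,0,0,0,-0.026,0.0005,0.01],[0,0,0,0,-0.031,0.0005,0.01],[0,0,0,0,-0.037,0.0005,0.01],[0,0,0,0,-0.043,0.0005,0.01],[0,0,0,0,-0.05,-0.003,0.01],[0,0,0,0,-0.055,-0.01,0.01]]'
python3 - <<'E'
from h import *
tubv()
p,d=manip.get_image('top')
for n,p in(('top',p),('top0',np.load('top.npz')['p'])):
    q=p.astype(float);w=np.clip(q[...,0]-1.5*q[...,1]-10,0,40)[195:222,125:170];yy,xx=np.mgrid[195:222,125:170];print(n,(w*xx).sum()/w.sum(),(w*yy).sum()/w.sum(),w.sum())
E
```

```text
time: 22.73
tcp_pos: [0.4695, 0.2248, 0.2349]
ee_rot: [0.707, 0.707, -0.001, -0.0]
force: [-0.3, 0.1, -1.7]
width: 0.0252
gripper_force: 60.1
band v,u,n, bar v,u,n [199.97 343.42  70.58 166.37 352.3   21.26] tcp [0.4704 0.2252 0.2376] F [ 0.16  0.68 -1.1 ] t 22.83
top 143.48902027027026 207.80574324324326 592.0
top0 144.3021021021021 207.55555555555554 832.5
```

```bash
python3 -m pendant '[[0,0,0,0,-0.002,-0.01,0.01],[0,0,0,0,-0.003,-0.025,0.01],[0,0,0,0,-0.003,-0.045,0.01],[0,0,0,0,-0.003,-0.065,0.01],[0,0,0,0,-0.003,-0.085,0.01],[0,0,0,0,-0.003,-0.105,0.01],[0,0,0,0,-0.003,-0.12,0.01],[0,0,0,0,-0.003,-0.13,0.01],[0,0,0,0,-0.003,-0.135,0.01],[0,0,0,0,-0.003,-0.135,0.01]]'
python3 -c "
from h import *
plan((.530,-.2434,.375),81.24)"
```

```text
time: 23.72
tcp_pos: [0.468, 0.225, 0.372]
ee_rot: [0.707, 0.707, 0.001, 0.0]
force: [1.0, -0.1, -1.2]
width: 0.0248
gripper_force: 60.2
turn [ 0.0022 -0.0011  0.1527] shift [-0.4684  0.0621 -0.0033] at [0.468 0.225 0.372] F [ 0.97 -0.11 -1.25] w 0.0248 t 23.72
```

```bash
python3 -m pendant '[[0,0,0.01,-0.012,0.002,-0.002,0.01],[0,0,0.025,-0.04,0.006,-0.003,0.01],[0,0,0.04,-0.08,0.011,-0.003,0.01],[0,0,0.055,-0.12,0.016,-0.003,0.01],[0,0,0.07,-0.16,0.021,-0.003,0.01],[0,0,0.085,-0.2,0.027,-0.003,0.01],[0,0,0.1,-0.24,0.032,-0.003,0.01],[0,0,0.115,-0.28,0.037,-0.003,0.01],[0,0,0.13,-0.32,0.043,-0.003,0.01],[0,0,0.145,-0.36,0.048,-0.003,0.01],[0,0,0.153,-0.4,0.053,-0.003,0.01],[0,0,0.153,-0.43,0.058,-0.003,0.01]]'
python3 -m pendant '[[0,0,0,-0.015,0.002,0,0.01],[0,0,0,-0.025,0.003,0,0.01],[0,0,0,-0.03,0.004,0,0.01],[0,0,0,-0.033,0.004,0,0.01],[0,0,0,-0.033,0.004,0,0.01],[0,0,0,-0.033,0.004,0,0.01]]'
python3 - <<'E'
from h import *
plan((.5299,-.2434,.26),81.24)
p,d=manip.get_image('wrist')
for n,p in(('now',p),('w3',np.load('w3.npz')['p'])):
    q=p.astype(int);m=(q.max(2)<45);ys,xs=np.nonzero(m[140:230,215:300]);print(n,ys.min()+140,[(np.nonzero(m[r,215:300])[0][[0,-1]]+215).tolist() for r in(170,190,210)])
E
```

```text
time: 24.72
tcp_pos: [0.5247, -0.209, 0.3719]
ee_rot: [0.76, 0.65, -0.001, -0.001]
force: [0.4, 1.5, -1.7]
width: 0.0252
gripper_force: 60.2
time: 25.22
tcp_pos: [0.5247, -0.2371, 0.3739]
ee_rot: [0.759, 0.652, 0.0, 0.0]
force: [0.1, -0.3, -1.5]
width: 0.0253
gripper_force: 60.2
turn [ 0.0008 -0.0001  0.0014] shift [-0.0054  0.006   0.114 ] at [ 0.5247 -0.2371  0.3739] F [ 0.06 -0.32 -1.45] w 0.0253 t 25.22
now 154 [[225, 286], [225, 286], [226, 285]]
w3 154 [[225, 286], [226, 286], [226, 285]]
```

```bash
python3 -m pendant '[[0,0,0.001,-0.002,0.003,0,0.01],[0,0,0.001,-0.0055,0.006,0,0.01],[0,0,0.001,-0.0055,0.006,0,0.01],[0,0,0.001,-0.0055,0.006,0,0.01],[0,0,0.001,-0.0055,0.006,0,0.01]]'
python3 -c "
from h import *
plan((.530,-.2434,.1767),81.24)"
```

```text
time: 25.68
tcp_pos: [0.5298, -0.2446, 0.3732]
ee_rot: [0.759, 0.651, -0.0, -0.0]
force: [0.1, -0.5, -2.8]
width: 0.0248
gripper_force: 60.2
turn [-0.0003 -0.0002 -0.001 ] shift [1.200e-03 1.000e-04 1.965e-01] at [ 0.5298 -0.2446  0.3732] F [ 0.11 -0.48 -2.85] w 0.0248 t 25.68
```

```bash
python3 -m pendant '[[0,0,0,0.001,0,0.008,0.01],[0,0,0,0.001,0,0.02,0.01],[0,0,0,0.001,0,0.035,0.01],[0,0,0,0.001,0,0.05,0.01],[0,0,0,0.001,0,0.067,0.01],[0,0,0,0.001,0,0.084,0.01],[0,0,0,0.001,0,0.1,0.01],[0,0,0,0.001,0,0.117,0.01],[0,0,0,0.001,0,0.134,0.01],[0,0,0,0.001,0,0.15,0.01],[0,0,0,0.001,0,0.162,0.01],[0,0,0,0.001,0,0.17,0.01]]'
python3 -m pendant '[[0,0,0,0,0,0.002,0.01],[0,0,0,0,0,0.003,0.01],[0,0,0,0,0,0.003,0.01],[0,0,0,0,0,0.003,0.01]]'
python3 -c "
from h import *
plan((.530,-.2434,.1767),81.24)"
```

```text
time: 26.68
tcp_pos: [0.5292, -0.2433, 0.2011]
ee_rot: [0.759, 0.651, -0.0, -0.001]
force: [-1.2, 0.0, -2.3]
width: 0.0249
gripper_force: 60.2
time: 27.02
tcp_pos: [0.5302, -0.2438, 0.2016]
ee_rot: [0.759, 0.651, 0.0, 0.001]
force: [0.5, 0.1, -0.7]
width: 0.0251
gripper_force: 60.1
turn [ 0.0018  0.0006 -0.0011] shift [ 0.0004 -0.0003  0.0249] at [ 0.5302 -0.2438  0.2016] F [ 0.46  0.09 -0.67] w 0.0251 t 27.02
```

```bash
python3 -m pendant '[[0,0,0,0,0,0.003,0.01],[0,0,0,0,0,0.007,0.01],[0,0,0,0,0,0.011,0.01],[0,0,0,0,0,0.014,0.01],[0,0,0,0,0,0.017,0.01],[0,0,0,0,0,0.019,0.01],[0,0,0,0,0,0.021,0.01],[0,0,0,0,0,0.0225,0.01],[0,0,0,0,0,0.0235,0.01],[0,0,0,0,0,0.024,0.01],[0,0,0,0,0,0.0245,0.01],[0,0,0,0,0,0.0245,0.01]]'
```

```text
time: 28.02
tcp_pos: [0.5299, -0.2437, 0.1767]
ee_rot: [0.759, 0.651, 0.0, 0.0]
force: [-2.1, 1.7, 2.4]
width: 0.0252
gripper_force: 60.7
```

```bash
python3 -m pendant '[[0,0,0,0,0,0,0.03],[0,0,0,0,0,0,0.04],[0,0,0,0,0,0,0.05],[0,0,0,0,0,0,0.06],[0,0,0,0,0,0,0.07],[0,0,0,0,0,0,0.08],[0,0,0,0,0,0,0.0854],[0,0,0,0,0,0,0.0854],[0,0,0,0,0,0,0.0854],[0,0,0,0,0,0,0.0854]]'
python3 -m pendant '[[0,0,0,0,0,-0.005,0.0854],[0,0,0,0,0,-0.015,0.0854],[0,0,0,0,0,-0.03,0.0854],[0,0,0,0,0,-0.045,0.0854],[0,0,0,0,0,-0.065,0.0854],[0,0,0,0,0,-0.085,0.0854],[0,0,0,0,0,-0.105,0.0854],[0,0,0,0,0,-0.125,0.0854],[0,0,0,0,0,-0.138,0.0854],[0,0,0,0,0,-0.143,0.0854],[0,0,0,0,0,-0.143,0.0854],[0,0,0,0,0,-0.143,0.0854]]'
python3 - <<'E'
from h import *
s=manip.get_state();p,d=manip.get_image('wrist');q=p.astype(int);print(s['tcp_pos'])
r=blob((q.max(2)<42).astype(np.uint8),(235,125,285,250));print(r,wplane(s,r[0],.209),np.median(d[170:215,252:268]))
tubv()
E
```

```text
time: 28.85
tcp_pos: [0.5299, -0.2437, 0.1759]
ee_rot: [0.759, 0.651, 0.0, 0.0]
force: [-0.7, -0.3, 0.9]
width: 0.0855
gripper_force: 0.0
time: 29.85
tcp_pos: [0.5299, -0.2437, 0.3188]
ee_rot: [0.759, 0.651, 0.0, 0.0]
force: [-0.1, 0.3, -0.8]
width: 0.0853
gripper_force: 0.0
[ 0.52988848 -0.2436794   0.31879023]
((256.0, 184.5), (105.0, 28.0), 90.0) [ 0.53244392 -0.23739894  0.209     ] 0.2625466
band v,u,n, bar v,u,n [199.97 343.46  73.87 166.36 352.31  21.33] tcp [ 0.5296 -0.2435  0.3174] F [0.8  0.22 0.38] t 30.0
```

```bash
python3 -c "
from bench import manip
print(manip.hand_in())"
```

```text
the job is handed in; nothing more can be done
None
```

I weighed the tub and handed the job in at 30 s. It lifted off at about 58 mm of stretch, so the tub with its powder weighs roughly 0.7 kg. I held it about 4 mm clear for 3 s, set it back within 1–2 mm of its old spot, and hung the scale in its fork again.

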